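# Clamp a circuit board on the sloping inspection rest

## Robot

A 6-joint arm with a two-finger parallel gripper is mounted at the origin on the work surface. World frame = base frame: x ahead of the robot, y to its left, z up, the work surface at z = 0. Lengths are in m, angles in rad, forces in N, time in s.
With the tool pointing down it reaches from about 0.375 to 0.9 m from the base axis. Payload 3.1 kg.
Tool frame: the origin (TCP) lies midway between the tips of the shut fingers; the grasp point (between the pads) lies 19 mm behind it (manip.pinch_z is the distance from the TCP to the grasp point, in m); z points along the fingers, y is the line along which they close (so a half turn about z gives the same grasp; the last joint's range is limited). The gripper opens to 85 mm and grips with 20 to 120 N. Pads are 22 mm wide; open, the fingers measure 114 mm over their backs; the gripper's body (76 mm by 85 mm) begins 54 mm behind the grasp point. The pads swing forward as they close: fully open they stand 13 mm farther back than shut.
Start: joints at [1.151, 0.527, 1.433, -0, 1.181, -0.178], TCP at [0.149, 0.607, 0.231] pointing down, gripper open.
Joint ranges: [-3.08, 3.08], [-0.75, 2.2], [0.22, 2.44], [-1.43, 4.57], [0, 2.65], [-2.85, 2.85]. Speed limits (rad/s): [2.79, 2.79, 3.14, 3.14, 3.14, 3.14].

## Interface

Orientations are given as a unit quaternion [x, y, z, w].
In Python, from station import manip, viewer, ticket gives the robot as it stands.
- The arm moves only by the shell command python3 -m creep 'ROWS' [FORCE]. ROWS is JSON, a list of rows, each an object with "slide": the shift along the tool's x, y, z in cm, a list of three; "angular": the turn, a rotation vector about the tool's x, y, z in rad, a list of three; "claw": the opening, from -1 (shut) to 1 (fully open). A call has 1 to 10 rows; each row shifts and turns the commanded pose from where the row before left it, along the tool's axes as they then stand; what a row does not reach is not made up. A row lasts 1/12 s, in which the tool goes at most 41.7 mm and 7.16 degrees, less where a joint would pass 70% of its speed; a pose out of reach is approached as far as the arm can. A call with a gripper value outside its range is refused whole. The fingers move at their own pace and stop on an object; FORCE is the grip in N (left out, the last holds). Time passes only in rows, so rows that do not move let the fingers close. It gives the time, the measured TCP pose, the force, the opening and the grip force at its end, in the units of the state.
- manip.sense(): the state, without advancing time (a new reading comes with each control period).
- viewer.snapshot(name): name is "side" or "top"; returns the picture (480x640x3 uint8, blue, green, red); there is no depth.
- viewer.calibration(name): a dict with "fov_y" (degrees; the focal length in pixels is half the picture's height over the tangent of half this angle, whatever the lens; pixels are square), "cx", "cy" (the principal point, pixels), "k1" (the pictures are not rectified: a ray, as slopes to the right and down, at radius r is drawn at 1 + k1 r^2 times it, then the intrinsics apply), "T" (4x4, takes a point from camera to world coordinates). Camera axes: x right, y up, looking along -z (the intrinsics and any distortion apply to the point x, -y, -z); pixel columns grow to the right and rows downward; lengths in m; the calibration is good to about 2 mm. A picture is of the moment at which its call begins. calibration takes no time and is no camera call.
- ticket.sign_off(): hands the job in; it is judged then, once.
The state is a dict: "t": time; "q": joint angles; "qd": joint speeds; "tau": joint torques, N m; "tcp_pos": TCP position; "tool_rot": TCP orientation; "force": force on the tool from outside, world axes, zero at the start; "ft_torque": the same for the moment, N m; "finger_gap": opening from 0.0 (shut) to 1.0 (fully open); "gripper_force": force on a finger pad.
Only numpy, scipy, OpenCV 4.12 (cv2) and the standard library are available. Lean on these libraries where they do the work, as an engineer would, in place of code of your own. Each camera call takes 0.05 s, during which the arm holds its last target. There are 200 camera calls.

## Task

Lay the circuit board with the blue heat sink flat on the two sloping rails of the clamp stand, white connector at the bottom against the yellow ledge and centred across the rails to within a centimetre; set it down gently without letting it fall, and let go. Then wind the handwheel by its red knob clockwise (seen from above), a full turn to its stop, so that the yellow jaw closes on the board. Leave everything else where it is.

Things in the scene. Friction and masses are not known exactly. Their poses are not given: they have to be found in the camera images.
- board: the board to clamp: green, black backing, 80 (x) x 100 (y) x 6 mm thick, about 220 g, flat on the table. BLUE finned heat sink in its middle: 50 mm along x, 30 along y, from 6 to 36 mm above the underside; grip it across the 30 mm. White connector 50 mm long along the -x edge, 14 mm high; all else is under 8 mm. Origin: centre of the underside, z out of its top
- board_connector (a point): top centre of the white connector, 34 mm from the board's centre towards its -x edge and 14 mm above its underside
- rest: sloping rest of the clamp stand: two steel rails 10 mm wide, 50 apart, rising 30 degrees away from the robot, yellow ledge 70 mm wide across the low end. x up the slope, y across, z square out of it. Origin: level with the rails' tops, 55 mm above the table, where the centre of the board's underside comes when home. Ledge face at x = -40 mm, 10 mm high; rails end at x = +86
- jaw_face (a point): middle of the face of the yellow jaw (70 mm wide) at the upper end of the rails, 4 mm above them. Open it is at x = +66 mm of the rest; the handwheel draws it down 3.6 mm per rad to +42. Its lip overhangs the face by 5 mm, 11 to 15 mm above the rails
- wheel (a joint): handwheel of the clamp, beside the rest on the same stand (170 mm to the rest's -y side), vertical axis; the value grows as it turns clockwise seen from above, from about 0 (open) to its stop at 6.68 rad (clamped), a little over one full turn
- wheel_axis (a point): on the handwheel's axis at the top face of its black disc (radius 55, 66 mm above the table)
- crank_grip (a point): middle of the upright red crank knob, 42 mm from the wheel's axis: diameter 18 mm, from 67 to 107 mm above the table (this point: 90). The knob spins freely on its pin: pinch it and lead it round without turning the gripper. At joint value 0 it stands on the robot's side of the axis
- board_silver: the other circuit board, same shape and size as board but with a bare silver heat sink; a bystander
- board_black: the other circuit board, same shape and size as board but with a black heat sink; a bystander
- driver_a: orange-handled screwdriver lying on the table, 170 mm long, about 25 mm thick; origin under its middle; a bystander
- driver_b: orange-handled screwdriver lying on the table, 150 mm long; a bystander
- bottle: white bottle with a blue cap, radius 28, 140 mm high, standing; a bystander
- bin: small open blue bin, 140 x 100 x 65 mm high; a bystander
- jar: amber glass jar with a metal lid, radius 30, 60 mm high, standing; a bystander

How it is judged:
On the way, in this order (a step that is already met when the one before it is completed fails the run):
1. the blue-sinked board lies flat on the rails, connector down the slope, centred and released, with the jaw still open (y of board in the frame of rest between -0.011 and 0.011 m and z of board in the frame of rest between -0.004 and 0.004 m and angle between the z axis of board and the z axis of rest, either way round below 0.07 rad and angle between the y axis of board and the y axis of rest, either way round below 0.12 rad and x of board_connector in the frame of rest below -0.01 m and linear speed of board below 0.03 m/s and contact force between the fingers and board below 0.2 N and x of board in the frame of rest between -0.004 and 0.022 m and value of joint wheel below 1 rad), for 0.2 s.
2. the handwheel is wound to its stop (value of joint wheel above 6.4 rad), for 0.2 s.
At the end, for the whole second after the job is handed in: Blue-sinked board released, at rest, flat on the rails (4 mm, 4 degrees), connector end down, within 4 mm below to 5 mm above its home against the ledge, centred within 11 mm, square within 7 degrees; handwheel over 6.4 rad (y of board in the frame of rest between -0.011 and 0.011 m and z of board in the frame of rest between -0.004 and 0.004 m and angle between the z axis of board and the z axis of rest, either way round below 0.07 rad and angle between the y axis of board and the y axis of rest, either way round below 0.12 rad and x of board_connector in the frame of rest below -0.01 m and linear speed of board below 0.03 m/s and contact force between the fingers and board below 0.2 N and x of board in the frame of rest between -0.004 and 0.005 m and value of joint wheel above 6.4 rad); the robot touches nothing.
It fails at once if the board falls or is knocked about (faster than 0.5 m/s while the fingers do not hold it) (linear speed of board above 0.5 m/s and contact force between the fingers and board below 0.1 N).
It fails at once if another thing is moved by more than 30 mm (distance of any of board_silver, board_black, driver_a, driver_b, bottle, bin, jar from where it was at the start of the episode above 0.03 m).
It also fails if it takes over 54 s, if anything falls off the work surface, if the arm or the gripper's body presses on something with over 40 N, if the wrist force passes 120 N, or if a joint passes its speed limit or range.

## Working session

There is one attempt and no reset: what is moved stays moved. The work goes in short steps, Python scripts to look and compute and a shell command to move; the robot and the scene stay as the last step left them, time stands still between calls to the robot, and variables do not carry over. Pictures are saved under pics/ and viewed, at most 10 in all, crops included, and the job is handed in when it is done.

```bash
mkdir -p pics; ls; python3 - <<'E'
from station import manip, viewer
import cv2
for n in("top","side"):
    cv2.imwrite(f"pics/{n}0.png",viewer.snapshot(n)); c=viewer.calibration(n); print(n,c)
print(manip.sense(), manip.pinch_z)
E
```

```text
pics
top {'fov_y': 54.94137382623123, 'cx': 315.64108775454946, 'cy': 238.56614075190942, 'k1': 0.03698984249536968, 'T': array([[ 0.01993908,  0.98096484, -0.19315906,  0.38117108],
       [-0.99978232,  0.01837576, -0.00988182,  0.03798126],
       [-0.00614427,  0.19331405,  0.98111769,  1.14776127],
       [ 0.        ,  0.        ,  0.        ,  1.        ]])}
side {'fov_y': 53.51794175379523, 'cx': 315.37012440804114, 'cy': 248.363260229505, 'k1': 0.010255407457233169, 'T': array([[-0.92838393,  0.20974413, -0.30677464,  0.27933354],
       [-0.3712012 , -0.48409014,  0.79238021,  0.85049268],
       [ 0.01769052,  0.84950817,  0.52727878,  0.62685976],
       [ 0.        ,  0.        ,  0.        ,  1.        ]])}
{'t': 0.1, 'q': array([ 1.15148017e+00,  5.28401749e-01,  1.43375825e+00,  2.34374512e-05,
        1.18137750e+00, -1.78457586e-01]), 'qd': array([-4.62398491e-05, -1.48178212e-03, -5.09084730e-03,  1.01200307e-03,
       -2.51486214e-03, -9.79625619e-04]), 'tau': array([ 9.93172785e-05, -4.43303633e+01, -1.78585947e+01, -2.24416344e-04,
        3.84495535e-03,  2.75158686e-05]), 'tcp_pos': array([0.14876501, 0.60639099, 0.23041898]), 'tool_rot': array([ 1.20142764e-01,  9.92756149e-01, -9.26118195e-04, -2.96692545e-04]), 'force': array([-0.18144308, -0.51710286,  0.36941254]), 'ft_torque': array([0.04663431, 0.07030237, 0.01386759]), 'gripper_force': 0.0, 'finger_gap': 0.9981029562966983} 0.0187
```

View pics/top0.png

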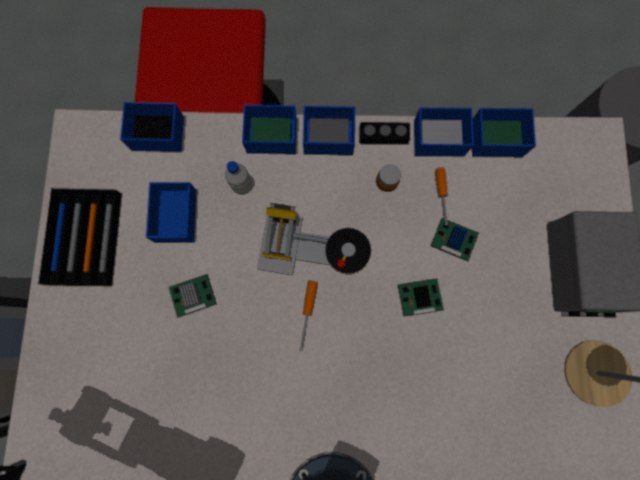

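View pics/side0.png

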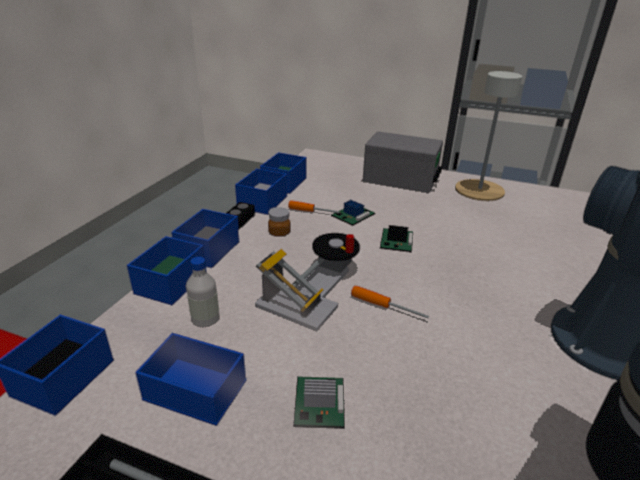

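The top view shows the blue-sinked board at about (456,240) with a driver tip at (446,220), the rest at (282,235), the wheel at (348,250) and the red knob at (341,264). The side view shows the same layout. I'll zoom in on the key areas.

```bash
cat > h.py <<'E'
import numpy as np, cv2
from station import manip, viewer
from scipy.spatial.transform import Rotation as R
def cal(n):
    c=viewer.calibration(n); f=240/np.tan(np.radians(c['fov_y']/2)); return c,f
def ray(n,u,v):
    c,f=cal(n); d=np.array([(u-c['cx'])/f,(v-c['cy'])/f]); s=d.copy()
    for _ in range(20): s=d/(1+c['k1']*(s@s))
    T=np.array(c['T']); return T[:3,3], T[:3,:3]@np.array([s[0],-s[1],-1])
def onz(n,u,v,z):
    o,d=ray(n,u,v); return o+d*(z-o[2])/d[2]
def proj(n,P):
    c,f=cal(n); T=np.array(c['T']); p=T[:3,:3].T@(np.asarray(P)-T[:3,3]); s=np.array([p[0],-p[1]])/-p[2]
    s=s*(1+c['k1']*(s@s)); return s*f+[c['cx'],c['cy']]
def tri(pts):
    A=np.zeros((3,3));b=np.zeros(3)
    for n,u,v in pts:
        o,d=ray(n,u,v); d=d/np.linalg.norm(d); M=np.eye(3)-np.outer(d,d); A+=M;b+=M@o
    return np.linalg.solve(A,b)
def crop(src,dst,x,y,w,h,k):
    im=cv2.imread(src)[y:y+h,x:x+w]; cv2.imwrite(dst,cv2.convertScaleAbs(cv2.resize(im,None,fx=k,fy=k,interpolation=cv2.INTER_CUBIC),alpha=1.5))
E
python3 - <<'E'
from h import *
crop("pics/top0.png","pics/c1.png",420,160,80,110,5)
crop("pics/top0.png","pics/c2.png",250,195,130,90,6)
a=cv2.imread("pics/c1.png");b=cv2.imread("pics/c2.png")
crop("pics/side0.png","pics/c3.png",245,190,140,140,5)
# both top crops in one
H=550; s=np.zeros((H,800,3),np.uint8)
s[:550,:400]=a
cv2.imwrite("pics/c1.png",a)
E
```

```text
(no output)
```

View pics/c1.png

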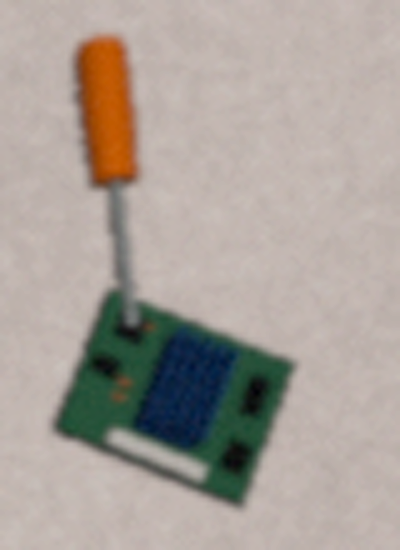

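View pics/c2.png

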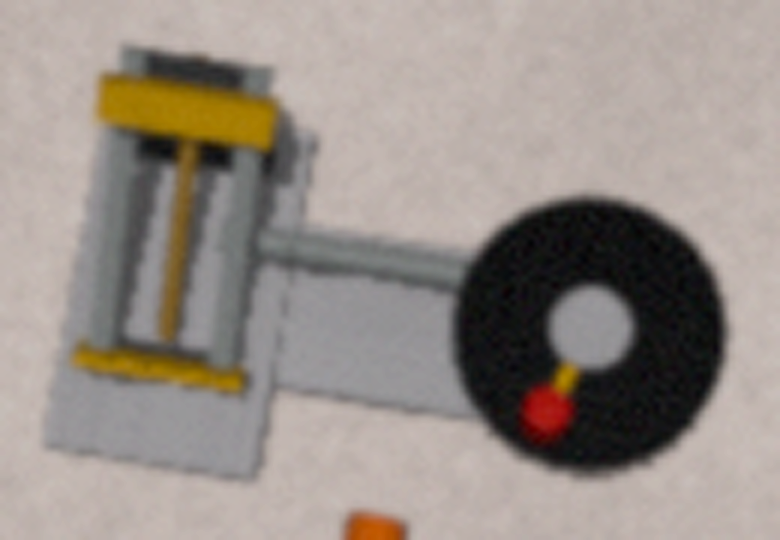

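c1 shows the driver's shaft tip hanging over the board's upper-left corner, at crop (130,325). I'll have to slide the board out from under it before lifting. c2 shows the ledge ends at (75,355) and (245,380), the jaw corners, and the wheel centre at about (590,335). The knob is at (548,412).

View pics/c3.png

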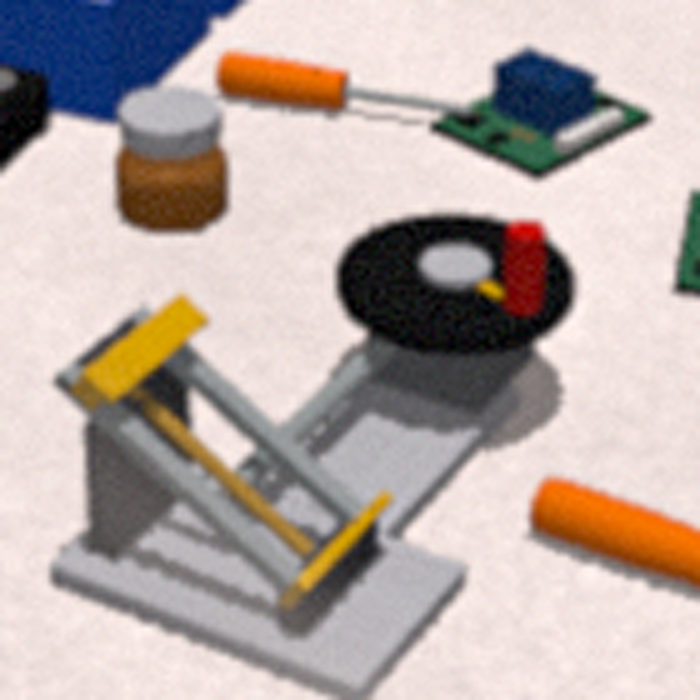

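```bash
python3 - <<'E'
from h import *
for n in("top","side"):
    im=cv2.imread(f"pics/{n}0.png"); hsv=cv2.cvtColor(im,cv2.COLOR_BGR2HSV)
    for nm,lo,hi,box in (("red",(0,180,80),(5,255,255),None),("yellow",(18,150,50),(30,255,255),None),("blue",(105,100,30),(125,255,255),None),("green",(60,80,30),(90,255,255),None)):
        m=cv2.inRange(hsv,lo,hi); k,l,s,c=cv2.connectedComponentsWithStats(m)
        print(n,nm,[(s[i].tolist(),c[i].round(1).tolist()) for i in range(1,k) if s[i,4]>25 and s[i,4]<1500])
    d=cv2.inRange(hsv,(0,0,0),(180,255,45)); k,l,s,c=cv2.connectedComponentsWithStats(d)
    print(n,'dark',[(s[i].tolist(),c[i].round(1).tolist()) for i in range(1,k) if 300<s[i,4]<2500])
# board
C=np.array([onz('top',420+u/5,160+v/5,.006) for u,v in((112,290),(295,362),(242,505),(55,430))])
print(C, C.mean(0), [np.linalg.norm(C[i]-C[i-1]) for i in range(4)])
yx=(C[0]-C[3]+C[1]-C[2]); print('yaw x',np.degrees(np.arctan2(yx[1],yx[0])))
yy=(C[0]-C[1]+C[3]-C[2]); print('yaw y',np.degrees(np.arctan2(yy[1],yy[0])))
E
```

```text
top red [([338, 260, 7, 7, 37], [340.8, 263.0])]
top yellow [([267, 208, 29, 17, 270], [281.1, 213.6]), ([277, 226, 5, 25, 37], [279.0, 238.0]), ([263, 253, 28, 7, 98], [275.8, 255.8])]
top blue [([227, 161, 11, 12, 106], [232.1, 166.7]), ([50, 202, 16, 70, 476], [57.4, 236.9]), ([448, 227, 18, 22, 243], [456.4, 237.6])]
top green [([252, 118, 39, 23, 851], [270.7, 128.7]), ([484, 121, 38, 23, 845], [502.3, 131.9]), ([432, 219, 24, 30, 284], [442.6, 234.6]), ([458, 225, 20, 35, 239], [467.4, 243.1]), ([170, 275, 45, 31, 470], [196.9, 290.3]), ([399, 280, 43, 35, 652], [418.9, 295.7]), ([174, 301, 14, 15, 109], [179.7, 308.3]), ([585, 310, 30, 3, 55], [599.4, 310.9])]
top dark [([262, 80, 21, 25, 504], [272.2, 92.2]), ([567, 83, 38, 34, 509], [588.5, 105.2]), ([124, 105, 48, 34, 1112], [147.8, 125.3]), ([360, 123, 50, 21, 796], [383.9, 133.9]), ([326, 228, 45, 45, 1312], [347.9, 249.8]), ([0, 278, 30, 30, 822], [13.8, 292.2]), ([412, 285, 20, 24, 361], [421.8, 296.1]), ([295, 453, 77, 27, 1134], [338.0, 468.6]), ([0, 461, 26, 19, 330], [12.5, 471.0])]
side red [([346, 235, 7, 17, 53],
[... 411 characters left out ...]
393.9, 242.4]), ([152, 256, 31, 18, 261], [167.4, 264.4]), ([296, 377, 38, 31, 215], [302.6, 389.2]), ([304, 379, 40, 47, 412], [330.3, 411.4])]
side dark [([432, 0, 46, 183, 1269], [457.8, 87.0]), ([551, 0, 66, 187, 1659], [583.9, 88.6]), ([313, 234, 46, 38, 963], [333.5, 251.6]), ([25, 339, 57, 40, 849], [53.0, 358.6])]
[[ 0.6650252  -0.27032481  0.006     ]
 [ 0.62941311 -0.36025743  0.006     ]
 [ 0.55631966 -0.33072792  0.006     ]
 [ 0.5924021  -0.23963958  0.006     ]] [ 0.61079002 -0.30023744  0.006     ] [np.float64(0.07883969980511281), np.float64(0.09672692753708405), np.float64(0.07883301262469046), np.float64(0.09797462983527228)]
yaw x -22.45198008979567
yaw y 68.39363752185099
```

c3 shows the side geometry: ledge top ends at crop (285,600) and (390,495), and the jaw lip edge from (100,402) to (208,320). Next I'll fit the rest, wheel and board poses.

```bash
cat > fit.py <<'E'
from h import *
from scipy.optimize import least_squares
def Trest(p):
    r=R.from_euler('z',p[2])*R.from_euler('y',-np.pi/6); return r,np.array([p[0],p[1],.055])
obs=[('top',(-40,35,10),(77,345),6,250,195),('top',(-40,-35,10),(246,370),6,250,195),
('top',(61,35,15),(100,122),6,250,195),('top',(61,-35,15),(273,150),6,250,195),
('top',(86,30,0),(123,45),6,250,195),('top',(86,-30,0),(272,68),6,250,195),
('side',(-43,35,10),(285,603),5,245,190),('side',(-43,-35,10),(390,495),5,245,190),
('side',(61,35,15),(100,404),5,245,190),('side',(61,-35,15),(208,320),5,245,190)]
def res(p):
    r,t=Trest(p); return np.concatenate([proj(n,r.apply(np.array(P)/1e3)+t)-(np.array(uv)/k+[a,b]) for n,P,uv,k,a,b in obs])
if __name__=="__main__":
    s=least_squares(res,[.6,.1,-.1],loss='soft_l1'); print(s.x,np.degrees(s.x[2])); print(res(s.x).reshape(-1,2).round(1))
    for n in('top','side'):
        sub=[o for o in obs if o[0]==n]; 
        f=lambda p:np.concatenate([proj(m,Trest(p)[0].apply(np.array(P)/1e3)+Trest(p)[1])-(np.array(uv)/k+[a,b]) for m,P,uv,k,a,b in sub])
        print(n,least_squares(f,s.x).x)
    # wheel: black disc outline, z=.066
    for n,box,(cu,cv) in(('top',(326,228,371,273),(348.2,250.3)),('side',(0,)*4,(245+457/5,190+285/5))):
        print('axis',n,onz(n,cu,cv,.066))
    knobtop=tri([('top',250+548/6,195+405/6),('side',245+525/5,190+232/5)]); print('knob top',knobtop)
    print('knobtop top@.107',onz('top',340.8,263.0,.105),'side',onz('side',245+525/5,190+228/5,.107),'side base',onz('side',245+525/5,190+308/5,.067))
    # sink top centre
    a=proj('top',(0.611,-.3,.036));print('sink', onz('top',456.4,237.8,.033), onz('side',245+545/5,190+72/5,.036))
    # side board corners
    for u,v in((432,126),(540,175),(650,117)): print(onz('side',245+u/5,190+v/5,.006))
    # driver tips etc
    print('driver_a ends',[onz('top',420+u/5,160+v/5,.012)[:2].round(3).tolist() for u,v in((100,40),(112,183),(132,325))])
    for nm,u,v,z in(('bottle',232,166.7,.14),('jar',388,175,.06),('drv_b',311,283,.02),('blk',421.8,296.1,.036)): print(nm,onz('top',u,v,z))
E
python3 fit.py
```

```text
[ 0.59502634  0.13922739 -0.16252138] -9.311789228381183
[[-1.6  0. ]
 [-1.4  1. ]
 [-0.9 -1.8]
 [-0.3 -1.3]
 [-0.1 -0.4]
 [ 0.1  0.2]
 [ 2.4 -3.7]
 [-0.4 -0.3]
 [ 1.7 -1.6]
 [ 0.2 -0.9]]
top [ 0.59401804  0.13686593 -0.13694891]
side [ 0.59454434  0.14531889 -0.19032355]
axis top [ 0.56719354 -0.02900839  0.066     ]
axis side [ 0.56439193 -0.01655837  0.066     ]
knob top [ 0.53241309 -0.01113559  0.10396562]
knobtop top@.107 [ 0.53083482 -0.00993529  0.105     ] side [ 0.53228991 -0.00940887  0.107     ] side base [ 0.52970154 -0.00871303  0.067     ]
sink [ 0.60901034 -0.2954408   0.033     ] [ 0.6105716  -0.29481645  0.036     ]
[ 0.66463203 -0.26322269  0.006     ]
[ 0.59179605 -0.23365369  0.006     ]
[ 0.5556219  -0.32289737  0.006     ]
driver_a ends [[0.796, -0.267], [0.719, -0.27], [0.646, -0.278]]
bottle [0.7439275  0.24326326 0.14      ]
jar [ 0.75815453 -0.1260184   0.06      ]
drv_b [0.49236768 0.05847072 0.02      ]
blk [ 0.46486661 -0.20694421  0.036     ]
```

```bash
cat > go.py <<'E'
from h import *
import sys
# delta from current measured pose to target (world pos, yaw of -toolx / slope deg), in tool axes
def tgt(yaw,sl): # board x direction=-tool x
    b=R.from_euler('z',yaw)*R.from_euler('y',-np.radians(sl)); return b*R.from_euler('y',np.pi)
def delta(p,yaw=None,sl=0):
    s=manip.sense(); r=R.from_quat(s['tool_rot'])
    q=r if yaw is None else tgt(np.radians(yaw),sl)
    print('t',round(s['t'],2),'pos',s['tcp_pos'].round(4),'gap',round(s['finger_gap'],3),'F',s['force'].round(1))
    print('turn',(r.inv()*q).as_rotvec().round(3)); d=np.array(p)-s['tcp_pos']
    print('slide now-axes',(r.inv().apply(d)*100).round(2),'after-turn',(q.inv().apply(d)*100).round(2))
if __name__=="__main__":
    a=list(map(float,sys.argv[1:])); delta(a[:3],*a[3:])
E
python3 go.py .611 -.298 .15 -22; python3 -c "
from h import *
print(onz('top',420+188/5,160+387/5,.036))"
```

```text
t 0.1 pos [0.1488 0.6064 0.2304] gap 0.998 F [-0.2 -0.5  0.4]
turn [-0.002 -0.     0.143]
slide now-axes [-66.47 -76.79   8.16] after-turn [-76.74 -66.54   8.04]
[ 0.60944861 -0.29748748  0.036     ]
```

```bash
python3 -m creep '[{"slide":[0,0,0],"angular":[0,0,0.07],"claw":0.5},{"slide":[0,0,0],"angular":[0,0,0.073],"claw":0.5},{"slide":[-1.4,-1.2,0],"angular":[0,0,0],"claw":0.5},{"slide":[-2.8,-2.4,0],"angular":[0,0,0],"claw":0.5},{"slide":[-2.8,-2.4,0],"angular":[0,0,0],"claw":0.5},{"slide":[-2.8,-2.4,0],"angular":[0,0,0],"claw":0.5},{"slide":[-2.8,-2.4,0],"angular":[0,0,0],"claw":0.5},{"slide":[-2.8,-2.4,0],"angular":[0,0,0],"claw":0.5},{"slide":[-2.8,-2.4,0],"angular":[0,0,0],"claw":0.5},{"slide":[-2.8,-2.4,0],"angular":[0,0,0],"claw":0.5}]' 40 | tail -c 600
python3 -m creep '[{"slide":[-2.8,-2.4,0],"angular":[0,0,0],"claw":0.5},{"slide":[-2.8,-2.4,0],"angular":[0,0,0],"claw":0.5},{"slide":[-2.8,-2.4,0],"angular":[0,0,0],"claw":0.5},{"slide":[-2.8,-2.4,0],"angular":[0,0,0],"claw":0.5},{"slide":[-2.8,-2.4,0],"angular":[0,0,0],"claw":0.5},{"slide":[-2.8,-2.4,0],"angular":[0,0,0],"claw":0.5},{"slide":[-2.8,-2.4,0],"angular":[0,0,0],"claw":0.5},{"slide":[-2.8,-2.4,0],"angular":[0,0,0],"claw":0.5},{"slide":[-2.8,-2.4,0],"angular":[0,0,0],"claw":0.5},{"slide":[-2.8,-2.4,0],"angular":[0,0,0],"claw":0.5}]' >/dev/null
python3 -m creep '[{"slide":[-2.8,-2.4,0],"angular":[0,0,0],"claw":0.5},{"slide":[-2.8,-2.4,0],"angular":[0,0,0],"claw":0.5},{"slide":[-2.8,-2.4,0],"angular":[0,0,0],"claw":0.5},{"slide":[-2.8,-2.4,0],"angular":[0,0,0],"claw":0.5},{"slide":[-2.8,-2.4,0],"angular":[0,0,0],"claw":0.5},{"slide":[-2.8,-2.4,0],"angular":[0,0,0],"claw":0.5},{"slide":[-2.8,-2.4,0],"angular":[0,0,0],"claw":0.5},{"slide":[-2.8,-2.4,0],"angular":[0,0,0],"claw":0.5},{"slide":[-1.4,-1.3,0],"angular":[0,0,0],"claw":0.5},{"slide":[0,0,0],"angular":[0,0,0],"claw":0.5}]' >/dev/null
python3 go.py .610 -.298 .06 -22
```

```text
t: 0.93
tcp_pos: [0.2765, 0.3597, 0.2311]
tool_rot: [0.19, 0.982, -0.0, -0.0]
force: [0.6, 0.4, -0.4]
finger_gap: 0.751
gripper_force: 0.0
t 2.6 pos [ 0.5917 -0.2501  0.2306] gap 0.748 F [0.5 0.4 0.5]
turn [-0.002  0.003 -0.003]
slide now-axes [-3.46 -3.72 17.07] after-turn [-3.49 -3.76 17.06]
```

```bash
python3 -m creep '[{"slide":[-1.7,-1.9,2],"angular":[0,0,0],"claw":0.5},{"slide":[-1.7,-1.9,2],"angular":[0,0,0],"claw":0.5},{"slide":[0,0,3],"angular":[0,0,0],"claw":0.5},{"slide":[0,0,3],"angular":[0,0,0],"claw":0.5},{"slide":[0,0,3],"angular":[0,0,0],"claw":0.5},{"slide":[0,0,2.5],"angular":[0,0,0],"claw":0.5},{"slide":[0,0,1],"angular":[0,0,0],"claw":0.5},{"slide":[0,0,0],"angular":[0,0,0],"claw":0.5},{"slide":[0,0,0],"angular":[0,0,0],"claw":0.5}]' 40 >/dev/null
python3 go.py .610 -.298 .011 -22
python3 - <<'E'
from h import *
for n,b in(("top",(410,180,90,90)),("side",(310,150,90,90))):
    cv2.imwrite(f"pics/{n}1.png",viewer.snapshot(n)); crop(f"pics/{n}1.png",f"pics/{n}1c.png",*b,4.4)
cv2.imwrite("pics/d1.png",np.hstack([cv2.imread("pics/top1c.png"),cv2.imread("pics/side1c.png")]))
E
```

```text
t 3.35 pos [ 0.6073 -0.2926  0.0664] gap 0.747 F [ 0.1 -0.6  0.4]
turn [ 0.    -0.001  0.001]
slide now-axes [-0.45 -0.4   5.54] after-turn [-0.45 -0.4   5.54]
```

View pics/d1.png

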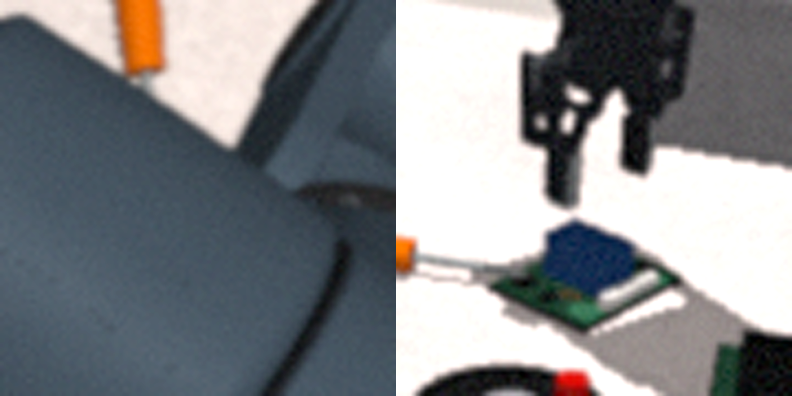

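The right half shows the fingers above the sink. Their tips are at crop (565,205) and (637,170), and the sink top is near (590,243). The driver tip still lies over the board's left corner.

```bash
python3 - <<'E'
from h import *
print(proj('side',manip.sense()['tcp_pos']), [310+205/4.4,150+187/4.4])
for p in((.610,-.298),(.615,-.298),(.610,-.29)):
    r=R.from_euler('z',-22,degrees=True)
    for q in((25,15),(25,-15),(-25,-15),(-25,15)): print(((proj('side',r.apply([q[0]/1e3,q[1]/1e3,.036])+[*p,0])-[310,150])*4.4+[396,0]).round(),end=' ')
    print()
E
```

```text
[355.28413991 194.06780829] [356.59090909090907, 192.5]
[547. 232.] [577. 218.] [638. 243.] [608. 258.] 
[539. 231.] [570. 216.] [630. 241.] [600. 256.] 
[542. 237.] [573. 223.] [634. 248.] [604. 263.]
```

```bash
python3 -m creep '[{"slide":[-0.4,-0.2,1.5],"angular":[0,0,0],"claw":0.5},{"slide":[0,0,1.8],"angular":[0,0,0],"claw":0.5},{"slide":[0,0,1.3],"angular":[0,0,0],"claw":0.5},{"slide":[0,0,0.9],"angular":[0,0,0],"claw":0.5},{"slide":[0,0,0],"angular":[0,0,0],"claw":0.5},{"slide":[0,0,0],"angular":[0,0,0],"claw":0.5}]' 40
python3 go.py .610 -.296 .010 -22
```

```text
t: 3.95
tcp_pos: [0.61, -0.2963, 0.0107]
tool_rot: [0.191, 0.982, 0.0, -0.001]
force: [-0.2, 1.2, -0.5]
finger_gap: 0.749
gripper_force: 0.0
t 3.95 pos [ 0.61   -0.2963  0.0107] gap 0.749 F [-0.2  1.2 -0.5]
turn [ 0.    -0.001  0.   ]
slide now-axes [0.01 0.03 0.07] after-turn [0.01 0.03 0.07]
```

Next I'll close the gripper.

```bash
python3 -m creep '[{"slide":[0,0,0],"angular":[0,0,0],"claw":-1},{"slide":[0,0,0],"angular":[0,0,0],"claw":-1},{"slide":[0,0,0],"angular":[0,0,0],"claw":-1},{"slide":[0,0,0],"angular":[0,0,0],"claw":-1},{"slide":[0,0,0],"angular":[0,0,0],"claw":-1},{"slide":[0,0,0],"angular":[0,0,0],"claw":-1}]' 50
python3 go.py .555 -.306 .0107 -22
```

```text
t: 4.45
tcp_pos: [0.6111, -0.2972, 0.0126]
tool_rot: [0.191, 0.982, -0.001, 0.001]
force: [0.1, -0.6, 5.6]
finger_gap: 0.337
gripper_force: 51.5
t 4.45 pos [ 0.6111 -0.2972  0.0126] gap 0.337 F [ 0.1 -0.6  5.6]
turn [-0.001  0.002  0.   ]
slide now-axes [ 4.87 -2.92  0.18] after-turn [ 4.87 -2.92  0.19]
```

```bash
python3 -m creep '[{"slide":[0.2,-0.1,-0.1],"angular":[0,0,0],"claw":-1},{"slide":[0.5,-0.3,0],"angular":[0,0,0],"claw":-1},{"slide":[0.6,-0.35,0],"angular":[0,0,0],"claw":-1},{"slide":[0.6,-0.35,0],"angular":[0,0,0],"claw":-1},{"slide":[0.6,-0.35,0],"angular":[0,0,0],"claw":-1},{"slide":[0.6,-0.35,0],"angular":[0,0,0],"claw":-1},{"slide":[0.6,-0.35,0],"angular":[0,0,0],"claw":-1},{"slide":[0.6,-0.35,0],"angular":[0,0,0],"claw":-1},{"slide":[0.5,-0.35,0],"angular":[0,0,0],"claw":-1},{"slide":[0,0,0],"angular":[0,0,0],"claw":-1}]'
python3 - <<'E'
from h import *
for n,b in(("top",(410,150,90,90)),("side",(310,150,90,90))):
    cv2.imwrite(f"pics/{n}2.png",viewer.snapshot(n)); crop(f"pics/{n}2.png",f"pics/{n}2c.png",*b,4.4)
cv2.imwrite("pics/d2.png",np.hstack([cv2.imread("pics/top2c.png"),cv2.imread("pics/side2c.png")]))
E
```

```text
t: 5.28
tcp_pos: [0.5534, -0.3053, 0.0125]
tool_rot: [0.191, 0.982, 0.0, -0.001]
force: [-1.0, -0.1, 5.9]
finger_gap: 0.346
gripper_force: 51.7
```

View pics/d2.png

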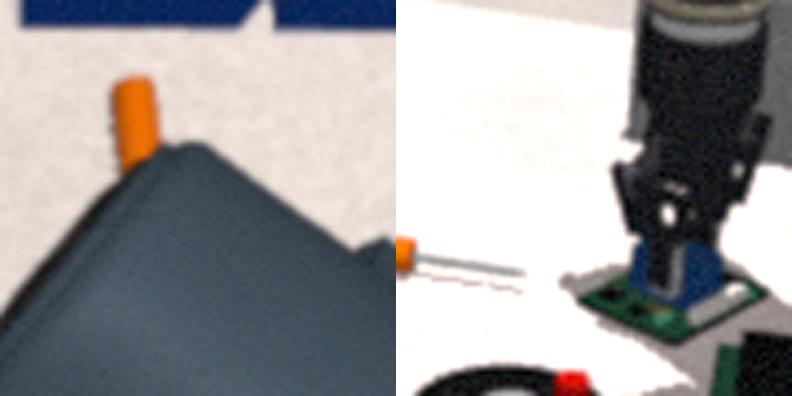

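The side view shows the board clear of the driver, whose tip is at crop (525,272) and hasn't moved. Now I'll lift it and work out the carry.

```bash
python3 -m creep '[{"slide":[0,0,-0.5],"angular":[0,0,0],"claw":-1},{"slide":[0,0,-1],"angular":[0,0,0],"claw":-1},{"slide":[0,0,-2],"angular":[0,0,0],"claw":-1},{"slide":[0,0,-3],"angular":[0,0,0],"claw":-1},{"slide":[0,0,-3],"angular":[0,0,0],"claw":-1},{"slide":[0,0,-3],"angular":[0,0,0],"claw":-1},{"slide":[0,0,-3],"angular":[0,0,0],"claw":-1},{"slide":[0,0,-3],"angular":[0,0,0],"claw":-1},{"slide":[0,0,-1.5],"angular":[0,0,0],"claw":-1},{"slide":[0,0,0],"angular":[0,0,0],"claw":-1}]'
cat > place.py <<'E'
from h import *
from go import *
from fit import Trest
ps=np.radians(-8.8); r,t=Trest([.594,.139,ps])
def P(x,y,z): return r.apply(np.array([x,y,z])/1e3)+t
if __name__=="__main__":
    import sys
    p=P(*map(float,sys.argv[1:4])); print(p.round(4)); delta(p,-8.8,30)
    s=manip.sense(); print('tcp in rest mm',(r.inv().apply(s['tcp_pos']-t)*1e3).round(1))
E
python3 place.py 10 0 92.6
```

```text
t: 6.22
tcp_pos: [0.5563, -0.3059, 0.2167]
tool_rot: [0.191, 0.982, -0.002, 0.003]
force: [-0.2, 0.1, -2.3]
finger_gap: 0.338
gripper_force: 50.7
[0.5568 0.1448 0.1402]
t 6.22 pos [ 0.5563 -0.3059  0.2167] gap 0.338 F [-0.2  0.1 -2.3]
turn [-0.063 -0.515 -0.224]
slide now-axes [16.87 41.83  7.45] after-turn [ 9.75 44.55  3.2 ]
tcp in rest mm [ 107.5 -445.5  124.6]
```

```bash
python3 -m creep '[{"slide":[0,0,0],"angular":[-0.0126,-0.103,-0.0448],"claw":-1},{"slide":[0,0,0],"angular":[-0.0126,-0.103,-0.0448],"claw":-1},{"slide":[0,0,0],"angular":[-0.0126,-0.103,-0.0448],"claw":-1},{"slide":[0,0,0],"angular":[-0.0126,-0.103,-0.0448],"claw":-1},{"slide":[0,0,0],"angular":[-0.0126,-0.103,-0.0448],"claw":-1},{"slide":[0,1.5,0],"angular":[0,0,0],"claw":-1},{"slide":[0,3,0],"angular":[0,0,0],"claw":-1},{"slide":[0,3,0],"angular":[0,0,0],"claw":-1},{"slide":[0,3,0],"angular":[0,0,0],"claw":-1},{"slide":[0,3,0],"angular":[0,0,0],"claw":-1}]'
python3 -m creep '[{"slide":[0,3,0],"angular":[0,0,0],"claw":-1},{"slide":[0,3,0],"angular":[0,0,0],"claw":-1},{"slide":[0,3,0],"angular":[0,0,0],"claw":-1},{"slide":[0,3,0],"angular":[0,0,0],"claw":-1},{"slide":[0.5,3,0],"angular":[0,0,0],"claw":-1},{"slide":[1.5,3,0],"angular":[0,0,0],"claw":-1},{"slide":[1.5,3,0],"angular":[0,0,0],"claw":-1},{"slide":[1.5,3,0],"angular":[0,0,0],"claw":-1},{"slide":[1.5,1.5,0],"angular":[0,0,0],"claw":-1},{"slide":[0,0,0],"angular":[0,0,0],"claw":-1}]'
python3 place.py 10 0 92.6
```

```text
t: 7.05
tcp_pos: [0.5777, -0.1677, 0.2122]
tool_rot: [0.084, 0.969, -0.012, 0.232]
force: [0.1, -0.5, -1.5]
finger_gap: 0.34
gripper_force: 50.7
t: 7.88
tcp_pos: [0.5592, 0.0952, 0.1844]
tool_rot: [0.081, 0.97, -0.013, 0.229]
force: [-0.6, -0.3, -3.0]
finger_gap: 0.342
gripper_force: 50.7
[0.5568 0.1448 0.1402]
t 7.88 pos [0.5592 0.0952 0.1844] gap 0.342 F [-0.6 -0.3 -3. ]
turn [ 0.006 -0.061 -0.016]
slide now-axes [2.93 4.79 3.54] after-turn [3.07 4.86 3.33]
tcp in rest mm [ 40.7 -48.6 125.9]
```

```bash
python3 -m creep '[{"slide":[0,0,0],"angular":[0.006,-0.061,-0.016],"claw":-1},{"slide":[0.8,1.2,0.6],"angular":[0,0,0],"claw":-1},{"slide":[0.8,1.3,0.6],"angular":[0,0,0],"claw":-1},{"slide":[0.8,1.3,0.6],"angular":[0,0,0],"claw":-1},{"slide":[0.7,1.1,0.6],"angular":[0,0,0],"claw":-1},{"slide":[0,0,0.5],"angular":[0,0,0],"claw":-1},{"slide":[0,0,0],"angular":[0,0,0],"claw":-1},{"slide":[0,0,0],"angular":[0,0,0],"claw":-1}]'
python3 place.py 10 0 40
python3 - <<'E'
from h import *
for n,b in(("top",(235,180,90,90)),("side",(240,180,90,130))):
    cv2.imwrite(f"pics/{n}3.png",viewer.snapshot(n)); crop(f"pics/{n}3.png",f"pics/{n}3c.png",*b,4.4)
cv2.imwrite("pics/d3.png",cv2.imread("pics/side3c.png"))
E
```

```text
t: 8.55
tcp_pos: [0.5604, 0.1413, 0.1465]
tool_rot: [0.077, 0.962, -0.021, 0.262]
force: [0.1, -0.3, -2.1]
finger_gap: 0.344
gripper_force: 50.7
[0.5828 0.1407 0.0946]
t 8.55 pos [0.5604 0.1413 0.1465] gap 0.344 F [ 0.1 -0.3 -2.1]
turn [-0.002  0.008 -0.005]
slide now-axes [0.72 0.3  5.59] after-turn [0.67 0.29 5.6 ]
tcp in rest mm [16.7 -2.9 96. ]
```

View pics/d3.png

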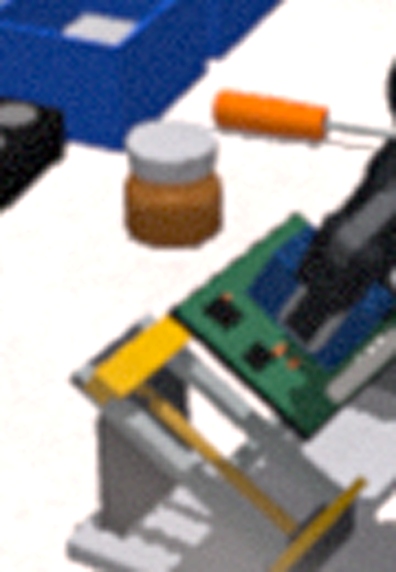

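The picture shows the board held parallel to the rails above the rest. Its +y corners are at crop (175,312) and (303,435). I'll compare those with the kinematics to estimate the camera bias.

```bash
python3 - <<'E'
from h import *
s=manip.sense(); q=R.from_quat(s['tool_rot']); b=q*R.from_euler('y',-np.pi); o=s['tcp_pos']+q.apply([0,0,.0126])
for P,uv in(((40,50,6),(175,312)),((-40,50,0),(303,438)),((40,-50,6),(297,212))):
    W=b.apply(np.array(P)/1e3)+o; ob=np.array(uv)/4.4+[240,180]
    g=onz('side',*ob,W[2]); print((proj('side',W)-ob).round(2), (g-W).round(4))
E
```

```text
[ 0.58 -0.39] [0.0004 0.0016 0.    ]
[1.8  2.57] [ 0.0061 -0.0061 -0.    ]
[ 1.39 -0.14] [0.0023 0.0016 0.    ]
```

```bash
python3 -m creep '[{"slide":[0.3,0.2,1.5],"angular":[0,0.008,-0.005],"claw":-1},{"slide":[0.3,0.2,2],"angular":[0,0,0],"claw":-1},{"slide":[0,0,1.6],"angular":[0,0,0],"claw":-1},{"slide":[0,0,1],"angular":[0,0,0],"claw":-1},{"slide":[0,0,0.5],"angular":[0,0,0],"claw":-1},{"slide":[0,0,0.2],"angular":[0,0,0],"claw":-1},{"slide":[0,0,0],"angular":[0,0,0],"claw":-1},{"slide":[0,0,0],"angular":[0,0,0],"claw":-1}]'
python3 place.py 9 1 13
```

```text
t: 9.32
tcp_pos: [0.5896, 0.1405, 0.0875]
tool_rot: [0.074, 0.963, -0.021, 0.259]
force: [0.4, -0.4, -0.9]
finger_gap: 0.343
gripper_force: 50.7
[0.5954 0.1398 0.0708]
t 9.32 pos [0.5896 0.1405 0.0875] gap 0.343 F [ 0.4 -0.4 -0.9]
turn [-0.001  0.003  0.   ]
slide now-axes [0.34 0.02 1.74] after-turn [0.33 0.02 1.74]
tcp in rest mm [12.3  0.8 30.4]
```

```bash
python3 -m creep '[{"slide":[0.2,0,0.5],"angular":[0,0.003,0],"claw":-1},{"slide":[0,0,0.4],"angular":[0,0,0],"claw":-1},{"slide":[0,0,0.25],"angular":[0,0,0],"claw":-1},{"slide":[0,0,0.2],"angular":[0,0,0],"claw":-1},{"slide":[0,0,0.15],"angular":[0,0,0],"claw":-1},{"slide":[0,0,0],"angular":[0,0,0],"claw":-1}]'
python3 place.py 9 1 13
```

```text
t: 9.82
tcp_pos: [0.5971, 0.1406, 0.0752]
tool_rot: [0.074, 0.964, -0.021, 0.255]
force: [0.2, 0.6, -1.9]
finger_gap: 0.342
gripper_force: 50.7
[0.5954 0.1398 0.0708]
t 9.82 pos [0.5971 0.1406 0.0752] gap 0.342 F [ 0.2  0.6 -1.9]
turn [-0.002 -0.006  0.001]
slide now-axes [ 0.36 -0.11  0.31] after-turn [ 0.36 -0.11  0.31]
tcp in rest mm [12.6  2.1 16.1]
```

```bash
python3 -m creep '[{"slide":[0,0,0.1],"angular":[0,0,0],"claw":-1},{"slide":[0,0,0.1],"angular":[0,0,0],"claw":-1},{"slide":[0,0,0],"angular":[0,0,0],"claw":-1}]'
python3 place.py 9 1 13
```

```text
t: 10.07
tcp_pos: [0.5982, 0.1406, 0.0739]
tool_rot: [0.074, 0.964, -0.021, 0.255]
force: [0.0, 0.0, -2.6]
finger_gap: 0.342
gripper_force: 50.7
[0.5954 0.1398 0.0708]
t 10.07 pos [0.5982 0.1406 0.0739] gap 0.342 F [ 0.   0.  -2.6]
turn [-0.003 -0.006  0.001]
slide now-axes [ 0.38 -0.12  0.14] after-turn [ 0.38 -0.12  0.14]
tcp in rest mm [12.8  2.2 14.4]
```

```bash
python3 -m creep '[{"slide":[0.3,-0.1,0],"angular":[0,-0.006,0],"claw":-1},{"slide":[0.1,0,0.1],"angular":[0,0,0],"claw":-1},{"slide":[0,0,0],"angular":[0,0,0],"claw":-1},{"slide":[0,0,0],"angular":[0,0,0],"claw":-1}]'
python3 place.py 9 1 12.6
```

```text
t: 10.4
tcp_pos: [0.5972, 0.1411, 0.0741]
tool_rot: [0.074, 0.964, -0.022, 0.255]
force: [-0.7, -0.3, -1.3]
finger_gap: 0.345
gripper_force: 50.7
[0.5956 0.1398 0.0704]
t 10.4 pos [0.5972 0.1411 0.0741] gap 0.345 F [-0.7 -0.3 -1.3]
turn [-0.004 -0.007  0.001]
slide now-axes [ 0.3  -0.15  0.25] after-turn [ 0.31 -0.15  0.25]
tcp in rest mm [12.1  2.5 15.1]
```

```bash
python3 -m creep '[{"slide":[0,0,0.1],"angular":[0,0,0],"claw":-1},{"slide":[0,0,0],"angular":[0,0,0],"claw":-1},{"slide":[0,0,0],"angular":[0,0,0],"claw":-1}]'
python3 place.py 9 1 12.6
```

```text
t: 10.65
tcp_pos: [0.598, 0.141, 0.0733]
tool_rot: [0.074, 0.964, -0.022, 0.255]
force: [0.4, -0.6, -1.6]
finger_gap: 0.341
gripper_force: 50.7
[0.5956 0.1398 0.0704]
t 10.65 pos [0.598  0.141  0.0733] gap 0.341 F [ 0.4 -0.6 -1.6]
turn [-0.004 -0.007  0.001]
slide now-axes [ 0.33 -0.16  0.15] after-turn [ 0.33 -0.16  0.15]
tcp in rest mm [12.3  2.6 14.1]
```

```bash
python3 -m creep '[{"slide":[0.3,-0.2,0],"angular":[0,0,0],"claw":-1},{"slide":[0,0,0],"angular":[0,0,0],"claw":-1}]'
python3 place.py 9 1 12.6
```

```text
t: 10.82
tcp_pos: [0.5956, 0.1396, 0.0731]
tool_rot: [0.075, 0.964, -0.022, 0.253]
force: [0.3, -0.2, -2.2]
finger_gap: 0.342
gripper_force: 50.7
[0.5956 0.1398 0.0704]
t 10.82 pos [0.5956 0.1396 0.0731] gap 0.342 F [ 0.3 -0.2 -2.2]
turn [-0.005 -0.01   0.001]
slide now-axes [0.13 0.02 0.23] after-turn [0.13 0.01 0.23]
tcp in rest mm [10.3  0.9 14.9]
```

```bash
python3 -m creep '[{"slide":[0,0,0.1],"angular":[0,0,0],"claw":-1},{"slide":[0,0,0.1],"angular":[0,0,0],"claw":-1},{"slide":[0,0,0],"angular":[0,0,0],"claw":-1},{"slide":[0,0,0],"angular":[0,0,0],"claw":-1}]'
python3 place.py 9 1 12.6
```

```text
t: 11.15
tcp_pos: [0.5973, 0.1398, 0.0717]
tool_rot: [0.075, 0.964, -0.022, 0.253]
force: [-0.3, -0.2, -3.1]
finger_gap: 0.339
gripper_force: 50.7
[0.5956 0.1398 0.0704]
t 11.15 pos [0.5973 0.1398 0.0717] gap 0.339 F [-0.3 -0.2 -3.1]
turn [-0.005 -0.01   0.001]
slide now-axes [ 0.2  -0.03  0.03] after-turn [ 0.2  -0.03  0.03]
tcp in rest mm [11.   1.3 12.9]
```

```bash
python3 -m creep '[{"slide":[0,0,0.1],"angular":[0,0,0],"claw":-1},{"slide":[0,0,0],"angular":[0,0,0],"claw":-1},{"slide":[0,0,0],"angular":[0,0,0],"claw":-1}]'
python3 place.py 9 1 12.6
```

```text
t: 11.4
tcp_pos: [0.5976, 0.1398, 0.0711]
tool_rot: [0.074, 0.964, -0.022, 0.253]
force: [-1.8, -0.0, -0.6]
finger_gap: 0.341
gripper_force: 50.9
[0.5956 0.1398 0.0704]
t 11.4 pos [0.5976 0.1398 0.0711] gap 0.341 F [-1.8 -0.  -0.6]
turn [-0.005 -0.011  0.001]
slide now-axes [ 0.2  -0.04 -0.04] after-turn [ 0.2  -0.04 -0.04]
tcp in rest mm [11.   1.4 12.2]
```

```bash
python3 -m creep '[{"slide":[0,0,0.1],"angular":[0,-0.008,0],"claw":-1},{"slide":[0,0,0],"angular":[0,0,0],"claw":-1},{"slide":[0,0,0],"angular":[0,0,0],"claw":-1}]'
python3 place.py 9 1 12.6
```

```text
t: 11.65
tcp_pos: [0.5999, 0.1404, 0.0722]
tool_rot: [0.075, 0.964, -0.022, 0.255]
force: [-1.1, 0.0, -1.6]
finger_gap: 0.343
gripper_force: 50.8
[0.5956 0.1398 0.0704]
t 11.65 pos [0.5999 0.1404 0.0722] gap 0.343 F [-1.1  0.  -1.6]
turn [-0.006 -0.006  0.001]
slide now-axes [ 0.45 -0.13 -0.05] after-turn [ 0.45 -0.13 -0.06]
tcp in rest mm [13.5  2.3 12. ]
```

```bash
python3 -m creep '[{"slide":[0.2,-0.1,0],"angular":[0,0,0],"claw":-1},{"slide":[0,0,0.15],"angular":[0,0,0],"claw":-1},{"slide":[0,0,0],"angular":[0,0,0],"claw":-1},{"slide":[0,0,0],"angular":[0,0,0],"claw":-1}]'
python3 place.py 9 1 12.6
```

```text
t: 11.98
tcp_pos: [0.5988, 0.1398, 0.0714]
tool_rot: [0.075, 0.964, -0.023, 0.254]
force: [-4.4, 0.0, 3.5]
finger_gap: 0.339
gripper_force: 51.8
[0.5956 0.1398 0.0704]
t 11.98 pos [0.5988 0.1398 0.0714] gap 0.339 F [-4.4  0.   3.5]
turn [-0.006 -0.009  0.001]
slide now-axes [ 0.32 -0.06 -0.07] after-turn [ 0.32 -0.06 -0.07]
tcp in rest mm [12.2  1.6 11.9]
```

```bash
python3 -m creep '[{"slide":[0,0,-0.05],"angular":[0,0,0],"claw":-0.28},{"slide":[0,0,0],"angular":[0,0,0],"claw":-0.24},{"slide":[0,0,0],"angular":[0,0,0],"claw":-0.15},{"slide":[0,0,0],"angular":[0,0,0],"claw":-0.05},{"slide":[0,0,0],"angular":[0,0,0],"claw":0.1},{"slide":[0,0,0],"angular":[0,0,0],"claw":0.1},{"slide":[0,0,0],"angular":[0,0,0],"claw":0.1}]'
python3 - <<'E'
from h import *
for n,b in(("top",(235,180,90,90)),("side",(250,210,100,110))):
    cv2.imwrite(f"pics/{n}4.png",viewer.snapshot(n)); crop(f"pics/{n}4.png",f"pics/{n}4c.png",*b,5)
E
```

```text
t: 12.57
tcp_pos: [0.5993, 0.1399, 0.0711]
tool_rot: [0.075, 0.964, -0.023, 0.254]
force: [0.3, -0.0, 0.4]
finger_gap: 0.549
gripper_force: 0.0
```

View pics/side4c.png

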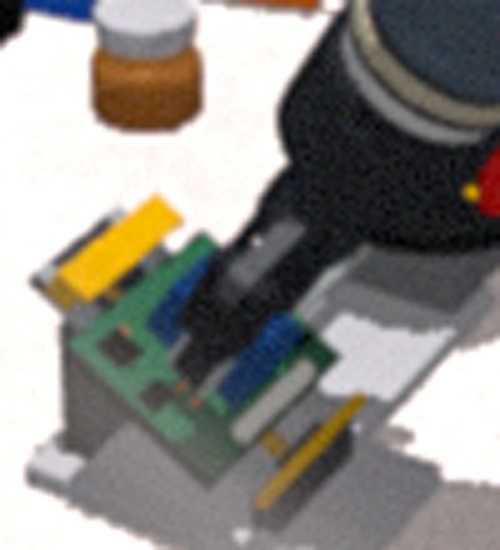

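The board lies flat on the rails in the crop. Its connector, from (238,440) to (312,368), sits just above the ledge, and the fingers are open. I'll back off and measure from above.

```bash
python3 -m creep '[{"slide":[0,0,-0.5],"angular":[0,0,0],"claw":0.1},{"slide":[0,0,-1],"angular":[0,0,0],"claw":0.1},{"slide":[0,0,-2],"angular":[0,0,0],"claw":0.1},{"slide":[0,0,-3],"angular":[0,0,0],"claw":0.1},{"slide":[0,0,-3],"angular":[0,0,0],"claw":0.1},{"slide":[0,0,-3],"angular":[0,0,0],"claw":0},{"slide":[0,-2,-2],"angular":[0,0.1,0],"claw":0},{"slide":[0,-3.5,0],"angular":[0,0.12,0],"claw":0},{"slide":[0,-3.5,0],"angular":[0,0.12,0],"claw":0},{"slide":[0,-3.5,0],"angular":[0,0.12,0],"claw":0}]'
python3 go.py .531 -.010 .16 -8.8 0
python3 - <<'E'
from h import *
cv2.imwrite("pics/top5.png",viewer.snapshot("top")); cv2.imwrite("pics/side5.png",viewer.snapshot("side"))
im=cv2.imread("pics/top5.png"); hsv=cv2.cvtColor(im,cv2.COLOR_BGR2HSV)[190:280,240:320]
for nm,lo,hi in(("y",(18,150,50),(30,255,255)),("g",(60,80,30),(90,255,255)),("b",(105,100,30),(125,255,255)),("w",(0,0,150),(180,40,255))):
    k,l,s,c=cv2.connectedComponentsWithStats(cv2.inRange(hsv,lo,hi)); print(nm,[(s[i].tolist(),(c[i]+[240,190]).round(1).tolist()) for i in range(1,k) if s[i,4]>15])
E
```

```text
t: 13.5
tcp_pos: [0.521, 0.0574, 0.1857]
tool_rot: [0.083, 0.991, -0.025, 0.1]
force: [1.2, -0.4, -0.2]
finger_gap: 0.498
gripper_force: 0.0
t 13.5 pos [0.521  0.0574 0.1857] gap 0.498 F [ 1.2 -0.4 -0.2]
turn [-0.035  0.205 -0.014]
slide now-axes [-1.52 -6.39  3.16] after-turn [-2.02 -6.51  2.57]
y [([27, 18, 29, 13, 267], [280.9, 213.4])]
g [([17, 26, 43, 32, 653], [278.8, 230.6])]
b [([29, 34, 15, 24, 268], [276.4, 235.7])]
w []
```

```bash
python3 -m creep '[{"slide":[0,-2,0],"angular":[-0.017,0.1,-0.007],"claw":0},{"slide":[0,-2,0],"angular":[-0.017,0.1,-0.007],"claw":0},{"slide":[-1,-1.5,0],"angular":[0,0,0],"claw":0},{"slide":[-1,-1,0.5],"angular":[0,0,0],"claw":0},{"slide":[0,0,0.5],"angular":[0,0,0],"claw":0},{"slide":[0,0,0],"angular":[0,0,0],"claw":0}]'
python3 go.py .531 -.010 .12 -8.8 0
python3 - <<'E'
from h import *
cv2.imwrite("pics/top6.png",viewer.snapshot("top")); cv2.imwrite("pics/side6.png",viewer.snapshot("side"))
crop("pics/top6.png","pics/a.png",245,190,100,90,4); crop("pics/side6.png","pics/b.png",255,190,100,140,4)
a=cv2.imread("pics/a.png");b=cv2.imread("pics/b.png"); o=np.zeros((560,800,3),np.uint8); o[:360,:400]=a;o[:,400:]=b; cv2.imwrite("pics/d6.png",o)
E
```

```text
t: 14.1
tcp_pos: [0.5311, -0.0111, 0.1751]
tool_rot: [0.08, 0.997, -0.002, 0.003]
force: [-0.9, 0.8, -0.6]
finger_gap: 0.498
gripper_force: 0.0
t 14.1 pos [ 0.5311 -0.0111  0.1751] gap 0.498 F [-0.9  0.8 -0.6]
turn [-0.004  0.007 -0.006]
slide now-axes [0.07 0.12 5.51] after-turn [0.03 0.1  5.51]
```

View pics/d6.png

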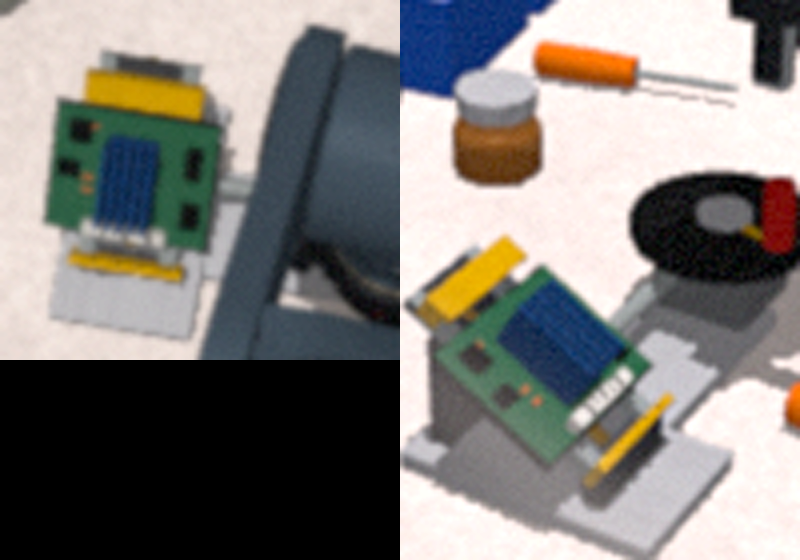

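The top crop shows the board centred on the ledge: board lower-edge middle (126,236), ledge middle (126,266). It is square to about 1° and sits about 12 mm up-slope of home, with the jaw open. Now for the knob.

```bash
python3 -m creep '[{"slide":[0,0.1,1.5],"angular":[0,0.007,-0.006],"claw":0},{"slide":[0,0,2],"angular":[0,0,0],"claw":0},{"slide":[0,0,2],"angular":[0,0,0],"claw":0},{"slide":[0,0,2],"angular":[0,0,0],"claw":0},{"slide":[0,0,1.5],"angular":[0,0,0],"claw":0},{"slide":[0,0,0.5],"angular":[0,0,0],"claw":0},{"slide":[0,0,0],"angular":[0,0,0],"claw":0},{"slide":[0,0,0],"angular":[0,0,0],"claw":0}]' 30
python3 go.py .531 -.010 .078 -8.8 0
```

```text
t: 14.87
tcp_pos: [0.5329, -0.0103, 0.0822]
tool_rot: [0.076, 0.997, -0.002, 0.002]
force: [0.3, -0.4, 0.4]
finger_gap: 0.502
gripper_force: 0.0
t 14.87 pos [ 0.5329 -0.0103  0.0822] gap 0.502 F [ 0.3 -0.4  0.4]
turn [-0.004  0.004  0.002]
slide now-axes [0.2  0.   0.42] after-turn [ 0.2  -0.    0.42]
```

```bash
python3 -m creep '[{"slide":[0.2,0,0.2],"angular":[0,0,0],"claw":0},{"slide":[0,0,0],"angular":[0,0,0],"claw":-1},{"slide":[0,0,0],"angular":[0,0,0],"claw":-1},{"slide":[0,0,0],"angular":[0,0,0],"claw":-1},{"slide":[0,0,0],"angular":[0,0,0],"claw":-1},{"slide":[0,0,0],"angular":[0,0,0],"claw":-1},{"slide":[0,0,0],"angular":[0,0,0],"claw":-1}]' 40
cat > arc.py <<'E'
from h import *
import sys
ax=np.array([float(sys.argv[1]),float(sys.argv[2])]); n=int(sys.argv[3]); st=float(sys.argv[4]); rad=.042
s=manip.sense(); r=R.from_quat(s['tool_rot']); p=s['tcp_pos']; v=p[:2]-ax
a=np.arctan2(v[1],v[0]); print('ang',np.degrees(a).round(1),'r',np.linalg.norm(v).round(4),'pos',p.round(4),'F',s['force'].round(1))
q=p
for i in range(1,n+1):
    th=a-i*st; t=np.array([*(ax+rad*np.array([np.cos(th),np.sin(th)])),p[2]])
    print(r.inv().apply(t-q).round(4)*100, end=' '); q=t
print()
E
python3 arc.py .567 -.029 10 .25
```

```text
t: 15.45
tcp_pos: [0.5315, -0.0108, 0.0807]
tool_rot: [0.076, 0.997, -0.002, 0.002]
force: [-0.5, 0.2, 5.8]
finger_gap: 0.199
gripper_force: 39.0
ang 152.9 r 0.0399 pos [ 0.5315 -0.0108  0.0807] F [-0.5  0.2  5.8]
[-0.25  1.01 -0.  ] [-0.67  0.8  -0.  ] [-0.85  0.61  0.  ] [-0.97  0.38  0.  ] [-1.04  0.13  0.  ] [-1.04 -0.13  0.01] [-0.97 -0.38  0.01] [-0.85 -0.61  0.01] [-0.67 -0.8   0.01] [-0.45 -0.94  0.01]
```

```bash
python3 -m creep '[{"slide":[-0.3,1.0,0],"angular":[0,0,0],"claw":-1},{"slide":[-0.65,0.8,0],"angular":[0,0,0],"claw":-1},{"slide":[-0.85,0.6,0],"angular":[0,0,0],"claw":-1},{"slide":[-0.97,0.4,0],"angular":[0,0,0],"claw":-1},{"slide":[-1.04,0.13,0],"angular":[0,0,0],"claw":-1},{"slide":[0,0,0],"angular":[0,0,0],"claw":-1}]'
python3 arc.py .567 -.029 10 .25
```

```text
t: 15.95
tcp_pos: [0.5767, 0.0115, 0.0807]
tool_rot: [0.076, 0.997, -0.003, 0.004]
force: [0.7, -5.6, 7.0]
finger_gap: 0.196
gripper_force: 39.7
ang 76.5 r 0.0417 pos [0.5767 0.0115 0.0807] F [ 0.7 -5.6  7. ]
[-1.03 -0.18  0.01] [-0.94 -0.46  0.01] [-0.79 -0.68  0.01] [-0.6  -0.86  0.01] [-0.37 -0.98  0.01] [-0.12 -1.04  0.01] [ 0.15 -1.04  0.  ] [ 0.4  -0.97  0.  ] [ 0.62 -0.84 -0.  ] [ 0.81 -0.66 -0.  ]
```

```bash
python3 -m creep '[{"slide":[-1.03,-0.25,0],"angular":[0,0,0],"claw":-1},{"slide":[-0.94,-0.46,0],"angular":[0,0,0],"claw":-1},{"slide":[-0.79,-0.68,0],"angular":[0,0,0],"claw":-1},{"slide":[-0.6,-0.86,0],"angular":[0,0,0],"claw":-1},{"slide":[-0.37,-0.98,0],"angular":[0,0,0],"claw":-1},{"slide":[-0.12,-1.04,0],"angular":[0,0,0],"claw":-1},{"slide":[0.15,-1.04,0],"angular":[0,0,0],"claw":-1},{"slide":[0.4,-0.97,0],"angular":[0,0,0],"claw":-1},{"slide":[0,0,0],"angular":[0,0,0],"claw":-1}]'
python3 arc.py .567 -.029 10 .25
```

```text
t: 16.7
tcp_pos: [0.6004, -0.0573, 0.0808]
tool_rot: [0.077, 0.997, -0.003, 0.006]
force: [5.8, -5.6, -0.8]
finger_gap: 0.198
gripper_force: 39.4
ang -40.3 r 0.0438 pos [ 0.6004 -0.0573  0.0808] F [ 5.8 -5.6 -0.8]
[ 0.81 -0.72 -0.01] [ 0.84 -0.63 -0.01] [ 0.97 -0.4  -0.01] [ 1.04 -0.15 -0.01] [ 1.04  0.11 -0.01] [ 0.98  0.36 -0.01] [ 0.86  0.59 -0.01] [ 0.69  0.79 -0.01] [ 0.47  0.94 -0.01] [ 0.23  1.02 -0.01]
```

```bash
python3 -m creep '[{"slide":[0.6,-0.85,0],"angular":[0,0,0],"claw":-1},{"slide":[0.84,-0.63,0],"angular":[0,0,0],"claw":-1},{"slide":[0.97,-0.4,0],"angular":[0,0,0],"claw":-1},{"slide":[1.04,-0.15,0],"angular":[0,0,0],"claw":-1},{"slide":[1.04,0.11,0],"angular":[0,0,0],"claw":-1},{"slide":[0.98,0.36,0],"angular":[0,0,0],"claw":-1},{"slide":[0.86,0.59,0],"angular":[0,0,0],"claw":-1},{"slide":[0,0,0],"angular":[0,0,0],"claw":-1}]'
python3 arc.py .568 -.030 10 .25
```

```text
t: 17.37
tcp_pos: [0.5331, -0.0524, 0.0807]
tool_rot: [0.076, 0.997, -0.001, 0.003]
force: [3.3, 3.8, 6.0]
finger_gap: 0.193
gripper_force: 40.2
ang -147.3 r 0.0414 pos [ 0.5331 -0.0524  0.0807] F [3.3 3.8 6. ]
[ 0.63  0.83 -0.01] [ 0.36  0.98 -0.  ] [ 0.1   1.04 -0.  ] [-0.16  1.04 -0.  ] [-0.41  0.96  0.  ] [-0.63  0.83  0.  ] [-0.82  0.65  0.  ] [-0.96  0.43  0.01] [-1.03  0.18  0.01] [-1.04 -0.08  0.01]
```

```bash
python3 -m creep '[{"slide":[0.6,0.83,0],"angular":[0,0,0],"claw":-1},{"slide":[0.33,0.98,0],"angular":[0,0,0],"claw":-1},{"slide":[0.05,1.04,0],"angular":[0,0,0],"claw":-1},{"slide":[-0.16,1.04,0],"angular":[0,0,0],"claw":-1},{"slide":[0,0,0],"angular":[0,0,0],"claw":-1}]'
python3 arc.py .568 -.030 5 .15
```

```text
t: 17.78
tcp_pos: [0.5305, -0.0127, 0.0806]
tool_rot: [0.075, 0.997, -0.002, 0.002]
force: [0.2, -0.2, 9.3]
finger_gap: 0.198
gripper_force: 40.5
ang 155.2 r 0.0413 pos [ 0.5305 -0.0127  0.0806] F [ 0.2 -0.2  9.3]
[-0.16  0.61 -0.  ] [-0.31  0.55 -0.  ] [-0.38  0.5   0.  ] [-0.45  0.44  0.  ] [-0.51  0.36  0.  ]
```

```bash
python3 -m creep '[{"slide":[-0.2,0.61,0],"angular":[0,0,0],"claw":-1},{"slide":[-0.31,0.55,0],"angular":[0,0,0],"claw":-1},{"slide":[0,0,0],"angular":[0,0,0],"claw":-1},{"slide":[0,0,0],"angular":[0,0,0],"claw":-1}]'
python3 arc.py .568 -.030 5 .15
```

```text
t: 18.12
tcp_pos: [0.5331, -0.0076, 0.0806]
tool_rot: [0.073, 0.997, -0.006, -0.002]
force: [-9.2, -18.9, 14.7]
finger_gap: 0.195
gripper_force: 41.7
ang 147.3 r 0.0415 pos [ 0.5331 -0.0076  0.0806] F [ -9.2 -18.9  14.7]
[-0.26  0.57 -0.01] [-0.38  0.5  -0.01] [-0.45  0.44 -0.01] [-0.51  0.37 -0.01] [-0.56  0.29 -0.01]
```

```bash
python3 -m creep '[{"slide":[-0.2,0.3,0],"angular":[0,0,0],"claw":-1},{"slide":[0,0,0],"angular":[0,0,0],"claw":-1},{"slide":[0,0,0],"angular":[0,0,0],"claw":-1},{"slide":[0,0,0],"angular":[0,0,0],"claw":-1}]'
python3 arc.py .568 -.030 1 .15
```

```text
t: 18.45
tcp_pos: [0.5332, -0.0073, 0.0806]
tool_rot: [0.072, 0.997, -0.008, -0.005]
force: [-14.1, -28.0, 17.3]
finger_gap: 0.191
gripper_force: 42.2
ang 146.9 r 0.0416 pos [ 0.5332 -0.0073  0.0806] F [-14.1 -28.   17.3]
[-0.27  0.57 -0.01]
```

It's firmly at the stop. I'll unload the push, release the knob, back off and check.

```bash
python3 -m creep '[{"slide":[0.25,-0.4,0],"angular":[0,0,0],"claw":-1},{"slide":[0.1,-0.2,0],"angular":[0,0,0],"claw":-1},{"slide":[0,0,0],"angular":[0,0,0],"claw":-0.4},{"slide":[0,0,0],"angular":[0,0,0],"claw":-0.1},{"slide":[0,0,0],"angular":[0,0,0],"claw":-0.1},{"slide":[0,0,0],"angular":[0,0,0],"claw":-0.1},{"slide":[0,0,-1],"angular":[0,0,0],"claw":-0.1},{"slide":[0,0,-2],"angular":[0,0,0],"claw":-0.1},{"slide":[0,0,-3],"angular":[0,0,0],"claw":-0.1},{"slide":[0,0,-3],"angular":[0,0,0],"claw":-0.1}]'
python3 -m creep '[{"slide":[0,-3.5,-1],"angular":[0,0,0],"claw":-0.1},{"slide":[0,-3.5,-1],"angular":[0,0,0],"claw":-0.1},{"slide":[0,-3.5,-1],"angular":[0,0,0],"claw":-0.1},{"slide":[0,-3.5,0],"angular":[0,0,0],"claw":-0.1},{"slide":[0,-3.5,0],"angular":[0,0,0],"claw":-0.1},{"slide":[0,-3.5,0],"angular":[0,0,0],"claw":-0.1},{"slide":[0,-3.5,0],"angular":[0,0,0],"claw":-0.1},{"slide":[0,0,0],"angular":[0,0,0],"claw":-0.1},{"slide":[0,0,0],"angular":[0,0,0],"claw":-0.1}]'
python3 - <<'E'
from h import *
for n,b in(('top',(320,280,240,190)),('side',(340,440,220,330))):
    im=viewer.snapshot(n); cv2.imwrite(f"pics/{n}9.png",im)
    for tag,I in(('before',cv2.imread(f"pics/{n}0.png" if 0 else f"pics/{n}6.png")),('now',im)):
        hsv=cv2.cvtColor(I,cv2.COLOR_BGR2HSV)
        for nm,lo,hi in(("red",(0,180,80),(5,255,255)),("yel",(18,150,50),(30,255,255)),("blu",(105,100,30),(125,255,255)),("grn",(60,80,30),(90,255,255))):
            k,l,s,c=cv2.connectedComponentsWithStats(cv2.inRange(hsv,lo,hi))
            print(n,tag,nm,[(s[i].tolist(),c[i].round(1).tolist()) for i in range(1,k) if s[i,4]>20 and 240<c[i][0]<360 and 190<c[i][1]<330])
E
```

```text
t: 19.28
tcp_pos: [0.5337, -0.006, 0.1704]
tool_rot: [0.076, 0.997, -0.002, 0.0]
force: [0.6, -0.2, -0.1]
finger_gap: 0.447
gripper_force: 0.0
t: 20.03
tcp_pos: [0.4971, -0.2502, 0.2011]
tool_rot: [0.078, 0.997, -0.002, 0.002]
force: [0.6, 0.6, -1.6]
finger_gap: 0.451
gripper_force: 0.0
top before red []
top before yel [([267, 208, 29, 13, 269], [281.0, 213.4]), ([263, 253, 27, 7, 94], [275.9, 255.8])]
top before blu [([269, 225, 15, 23, 259], [276.4, 235.6])]
top before grn [([257, 216, 43, 36, 711], [279.3, 231.8])]
top now red [([336, 258, 8, 9, 49], [339.1, 262.2])]
top now yel [([265, 217, 30, 12, 277], [279.6, 222.3]), ([263, 253, 27, 7, 59], [276.2, 256.6])]
top now blu [([269, 230, 15, 23, 261], [275.9, 240.6])]
top now grn [([257, 221, 42, 36, 585], [278.6, 239.1])]
side before red [([346, 236, 7, 16, 69], [349.4, 243.6])]
side before yel [([260, 250, 26, 21, 236], [272.3, 260.3]), ([305, 289, 18, 19, 79], [312.8, 298.4])]
side before blu [([280, 260, 30, 31, 488], [294.4, 275.3])]
side before grn [([269, 257, 29, 40, 240], [282.7, 275.8]), ([300, 273, 17, 17, 48], [310.4, 280.4])]
side now red [([345, 235, 8, 18, 94], [348.3, 242.9])]
side now yel [([267, 257, 28, 21, 260], [280.5, 267.5]), ([304, 289, 19, 19, 89], [312.8, 298.4])]
side now blu [([285, 265, 31, 30, 489], [299.4, 279.6])]
side now grn [([278, 262, 25, 39, 171], [289.6, 282.9]), ([303, 280, 19, 16, 48], [314.3, 285.7])]
```

```bash
python3 - <<'E'
from h import *
from place import P
for n in('top','side'):
    print(n,'jaw shift exp',(proj(n,P(42,0,15))-proj(n,P(66,0,15))).round(1))
    for x in (0,4,10): print(x,'sink exp',((proj(n,P(x,0,36))+0)).round(1), 'shift per 11mm',(proj(n,P(0,0,36))-proj(n,P(11,0,36))).round(1))
E
```

```text
top jaw shift exp [-1.2  9.7]
0 sink exp [275.7 243.7] shift per 11mm [-0.6  4.4]
4 sink exp [275.9 242.1] shift per 11mm [-0.6  4.4]
10 sink exp [276.3 239.7] shift per 11mm [-0.6  4.4]
side jaw shift exp [8.7 8. ]
0 sink exp [304.2 275.7] shift per 11mm [4.1 3.8]
4 sink exp [302.7 274.4] shift per 11mm [4.1 3.8]
10 sink exp [300.4 272.3] shift per 11mm [4.1 3.8]
```

```bash
python3 -c "
from station import ticket
print(ticket.sign_off())"
```

```text
the job is handed in; nothing more can be done
None
```

The blue-sinked board is on the rails with its connector against the ledge, the handwheel is wound to its stop with the jaw closed on the board, and the job is handed in at about 20 s; the sign-off returned no verdict.

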